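# Return four lenses to their cameras' job trays

## Robot

A 6-joint arm with a two-finger parallel gripper is mounted at the origin on the work surface. World frame = base frame: x ahead of the robot, y to its left, z up, the work surface at z = 0. Lengths are in m, angles in degrees, forces in N, time in s.
With the tool pointing down it reaches from about 0.325 to 0.85 m from the base axis. Payload 15.5 kg.
Tool frame: the origin (TCP) lies midway between the tips of the shut fingers; the grasp point (between the pads) lies 19 mm behind it; z points along the fingers, y is the line along which they close (so a half turn about z gives the same grasp; the last joint's range is limited). The gripper opens to 91 mm and grips with 3 to 60 N. Pads are 32 mm wide; open, the fingers measure 118 mm over their backs; the gripper's body (76 mm by 178 mm) begins 60 mm behind the grasp point.
Start: joints at [66.606, 28.281, 77.091, -0, 74.628, -5.472], TCP at [0.192, 0.595, 0.214] pointing down, gripper open.
Joint ranges: [-166.48, 166.48], [-47.26, 123.95], [12.59, 153.08], [-70.14, 250.14], [6.76, 159.57], [-176.63, 176.63]. Speed limits (degrees/s): [108.29, 108.29, 147.25, 172.46, 172.46, 172.46].

## Interface

Orientations are given as a 3x3 rotation matrix whose columns are the frame's x, y, z axes.
In Python, from bench import ctrl gives the robot as it stands. The module is installed in compiled form; this text tells all that it offers. Calls block until the motion is done:
- ctrl.goto(position, orientation): joint-space move of the TCP to a pose.
- ctrl.move_l(position, vel=0.15, ori=None, contact_N=None): straight line of the TCP; ori=None keeps the orientation; vel is the mean speed in m/s. With contact_N (N) it stops when the force on the tool has changed by that much, and returns True; else False.
- ctrl.movej(angles): joint-space move.
- ctrl.command_gripper(opening): opening from 0.0 (shut) to 1.0 (fully open); the grip force is fixed at half the most; returns when the fingers have stopped.
- ctrl.sleep(seconds).
- ctrl.ik(position, orientation): joint angles nearest the present ones, or None.
- ctrl.read_camera(name): name is "scene" or "top" or "wrist"; returns the picture (480x640x3 uint8, blue, green, red); there is no depth.
- ctrl.camera_params(name): a dict with "fx", "fy", "cx", "cy" (pixels), "pose" (4x4, takes a point from camera to world coordinates); the wrist camera has in their place "T_tool_cam" (4x4, takes a point from camera to tool coordinates, whose origin is the TCP and whose axes are the flange's). Camera axes: x right, y up, looking along -z (the intrinsics and any distortion apply to the point x, -y, -z); pixel columns grow to the right and rows downward; lengths in m; the calibration is good to about 2 mm. A picture is of the moment at which its call begins: read the wrist's pose just before it. camera_params takes no time and is no camera call.
A pose or a line that the arm cannot do raises ctrl.MotionError and nothing moves.
- ctrl.sign_off(): hands the job in; it is judged then, once.
Readings, each from a call of its own:
- ctrl.current_t(): time.
- ctrl.current_q(): joint angles.
- ctrl.current_dq(): joint speeds.
- ctrl.current_effort(): joint torques, N m.
- ctrl.current_tool_pos(): TCP position.
- ctrl.current_eef_rot(): TCP orientation.
- ctrl.current_contact_force(): force on the tool from outside, world axes, zero at the start.
- ctrl.current_wrist_torque(): the same for the moment, N m.
- ctrl.current_grip_width(): opening from 0.0 (shut) to 1.0 (fully open).
- ctrl.current_grasp_force(): force on a finger pad.
Only numpy, scipy, OpenCV 4.12 (cv2) and the standard library are available. Lean on these libraries where they do the work, as an engineer would, in place of code of your own. Each camera call takes 0.05 s, during which the arm holds its last target. There are 200 camera calls.

## Task

Four repaired lenses stand on the camera-repair bench. Put each one into the green job tray of the camera in its own finish (black with black, silver with silver, white with white, red with red), standing upright flat on the tray floor in the empty half beside the camera. Set them down gently, never dropping or tipping one, and do not shift the trays, the eye loupe or the screw pot.

Things in the scene. Friction and masses are not known exactly. Their poses are not given: they have to be found in the camera images.
- lens_black: The black camera lens: a round barrel 58 mm in diameter and 64 mm tall (the same width all the way up), standing upright on the black cap at its rear, ringed front glass up. 80 to 290 g. Origin: centre of its underside; z up along the lens.
- lens_silver: The silver camera lens: a round barrel 54 mm in diameter and 50 mm tall (the same width all the way up), standing upright on the black cap at its rear, ringed front glass up. 80 to 290 g. Origin: centre of its underside; z up along the lens.
- lens_white: The white camera lens: a round barrel 56 mm in diameter and 46 mm tall (the same width all the way up), standing upright on the black cap at its rear, ringed front glass up. 80 to 290 g. Origin: centre of its underside; z up along the lens.
- lens_red: The red camera lens: a round barrel 50 mm in diameter and 40 mm tall (the same width all the way up), standing upright on the black cap at its rear, ringed front glass up. 80 to 290 g. Origin: centre of its underside; z up along the lens.
- tray_black: Loose green job tray, 165 (x) by 156 (y), 0.9 kg (all lengths in mm), floor 4 thick, rim 16 high, 3 thick with a 3 lip outside. The black camera is fast in its +x half, on its back, steel mount up: x +12 to +79, y -61 to +61, top 46 above the bench. The other half, nearer the robot, is empty for the lens: x -79 to +12, y -75 to +75, centre (-33, 0). Origin: centre of the underside; z up.
- tray_silver: Loose green job tray, 165 (x) by 156 (y), 0.9 kg (all lengths in mm), floor 4 thick, rim 16 high, 3 thick with a 3 lip outside. The silver camera is fast in its +x half, on its back, steel mount up: x +12 to +79, y -61 to +61, top 46 above the bench. The other half, nearer the robot, is empty for the lens: x -79 to +12, y -75 to +75, centre (-33, 0). Origin: centre of the underside; z up.
- tray_white: Loose green job tray, 165 (x) by 156 (y), 0.9 kg (all lengths in mm), floor 4 thick, rim 16 high, 3 thick with a 3 lip outside. The white camera is fast in its +x half, on its back, steel mount up: x +12 to +79, y -61 to +61, top 46 above the bench. The other half, nearer the robot, is empty for the lens: x -79 to +12, y -75 to +75, centre (-33, 0). Origin: centre of the underside; z up.
- tray_red: Loose green job tray, 165 (x) by 156 (y), 0.9 kg (all lengths in mm), floor 4 thick, rim 16 high, 3 thick with a 3 lip outside. The red camera is fast in its +x half, on its back, steel mount up: x +12 to +79, y -61 to +61, top 46 above the bench. The other half, nearer the robot, is empty for the lens: x -79 to +12, y -75 to +75, centre (-33, 0). Origin: centre of the underside; z up.
- loupe: Bystander: black watchmaker's eye loupe, a small stepped cone 36 mm across at the foot, 25 mm at the top, 28 mm tall. Origin: centre of its underside. Stays where it is.
- screw_pot: Bystander: small open aluminium pot of screws, 52 mm across, 18 mm tall. Origin: centre of its underside. Stays where it is.
Things that resemble listed ones, but are neither listed nor needed, are in the scene too. Leave any blue look-alike of the lens_silver alone.

How it is judged:
By the outcome, as a careful person would: the job done as asked, in the order asked, and still so for the second after the job is handed in, with the robot touching nothing.
It also fails if it takes over 99 s, if anything falls off the work surface, if the arm or the gripper's body presses on something with over 40 N, if the wrist force passes 120 N, or if a joint passes its speed limit or range.

## Working session

There is one attempt and no reset: what is moved stays moved. The work goes in short steps, each a Python script; the robot and the scene stay as the last script left them, time stands still between calls to the robot, and variables do not carry over. Pictures are saved under pics/ and viewed, at most 14 in all, crops included, and the job is handed in when it is done.

```bash
mkdir -p pics; python3 - <<'E'
from bench import ctrl
import cv2
for n in("top","scene"):
    cv2.imwrite(f"pics/{n}0.png",ctrl.read_camera(n)); p=ctrl.camera_params(n); print(n,p)
print(ctrl.camera_params("wrist"),ctrl.current_eef_rot(),ctrl.current_t())
E
```

```text
top {'fx': 510.35612041366744, 'fy': 510.35612041366744, 'cx': 323.1829886416326, 'cy': 239.9555773101962, 'pose': array([[-0.04978956,  0.97821269, -0.20154634,  0.29337483],
       [-0.99875474, -0.04940285,  0.00695156, -0.05100654],
       [-0.00315686,  0.20164148,  0.97945431,  1.01063033],
       [ 0.        ,  0.        ,  0.        ,  1.        ]])}
scene {'fx': 542.7798408058765, 'fy': 542.7798408058765, 'cx': 319.4455914831349, 'cy': 238.21868339586973, 'pose': array([[ 0.78136459, -0.46312816,  0.41830812,  0.98780452],
       [ 0.62386726,  0.59694641, -0.50442505, -0.66981384],
       [-0.01609408,  0.65510861,  0.75536328,  0.94126288],
       [ 0.        ,  0.        ,  0.        ,  1.        ]])}
{'fx': 357.95068568686503, 'fy': 357.95068568686503, 'cx': 320.51563417348245, 'cy': 238.37211532533436, 'T_tool_cam': array([[ 1.54529163e-03,  9.65991087e-01,  2.58570749e-01,
         7.22059034e-02],
       [ 9.99998604e-01, -1.65720342e-03,  2.14851301e-04,
         1.71145595e-04],
       [ 6.36048773e-04,  2.58570056e-01, -9.65992299e-01,
        -1.71305317e-01],
       [ 0.00000000e+00,  0.00000000e+00,  0.00000000e+00,
         1.00000000e+00]])} [[-9.51488263e-01  3.07684722e-01 -4.44077330e-04]
 [ 3.07685026e-01  9.51487691e-01 -1.04847216e-03]
 [ 9.99352484e-05 -1.13424490e-03 -9.99999352e-01]] 0.1
```

View pics/top0.png

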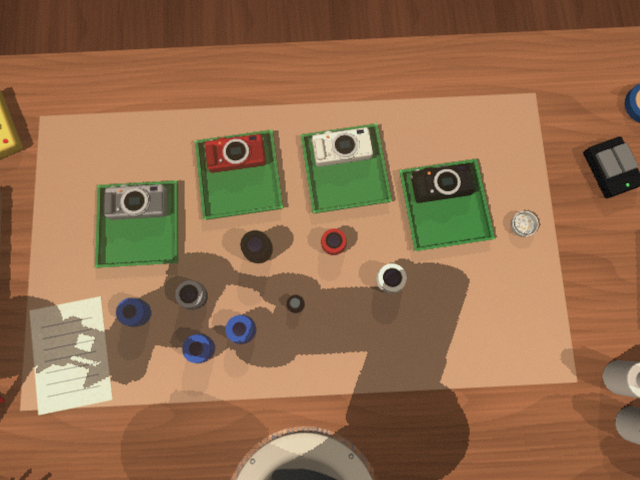

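View pics/scene0.png

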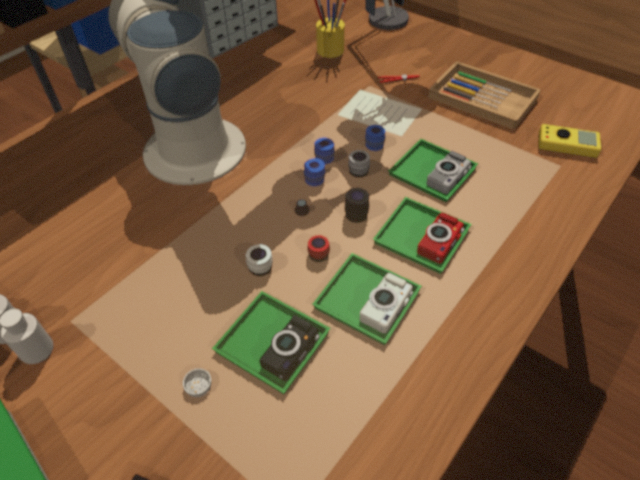

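The top view shows these candidate lenses:
- Black at (257,246), red at (334,241) and white at (391,278).
- A grey one at (190,293).
- Blue look-alikes at (133,312), (240,329) and (199,348).

The grey one fits lens_silver because its barrel is unsaturated. I'll confirm that in an enlarged crop.

```bash
cat > h.py <<'E'
import numpy as np, cv2
from bench import ctrl
P=ctrl.camera_params
def ray(name,uv,z,pose=None):
    p=P(name); T=p["pose"] if pose is None else pose
    uv=np.atleast_2d(np.asarray(uv,float))
    d=np.c_[(uv[:,0]-p["cx"])/p["fx"],-(uv[:,1]-p["cy"])/p["fy"],-np.ones(len(uv))]@T[:3,:3].T
    o=T[:3,3]; return o+d*((z-o[2])/d[:,2])[:,None]
def wpose():
    T=np.eye(4);T[:3,:3]=ctrl.current_eef_rot();T[:3,3]=ctrl.current_tool_pos();return T@P("wrist")["T_tool_cam"]
def R(a): # tool down, y axis (closing) at angle a (deg) from world +y
    a=np.radians(a);y=np.array([-np.sin(a),np.cos(a),0]);z=np.array([0,0,-1.]);return np.c_[np.cross(y,z),y,z]
H=dict(black=.064,silver=.050,white=.046,red=.040); D=dict(black=.058,silver=.054,white=.056,red=.050)
E
python3 - <<'E'
from h import *
im=cv2.imread("pics/top0.png");hsv=cv2.cvtColor(im,cv2.COLOR_BGR2HSV)
for k,c in dict(black=(257,246),silver=(190,293),white=(391,278),red=(334,241)).items(): print(k,ray("top",c,H[k]).round(3))
for c in((133,312),(240,329),(199,348)): print("blue",ray("top",c,.05).round(3))
print("loupe",ray("top",(295,303),.028).round(3),"pot",ray("top",(525,223),.018).round(3))
m=cv2.inRange(hsv,(50,90,30),(80,255,255))
n,l,s,c=cv2.connectedComponentsWithStats(m)
for i in range(1,n):
    if s[i,4]>1500:
        v,u=np.nonzero(l==i);w=ray("top",np.c_[u,v],.016)[:,:2].astype(np.float32)
        print(s[i],cv2.minAreaRect(w))
cv2.imwrite("pics/crop.png",cv2.resize(im[210:370,100:300],None,fx=4,fy=3.75,interpolation=cv2.INTER_CUBIC))
E
```

```text
black [[0.483 0.068 0.064]]
silver [[0.402 0.198 0.05 ]]
white [[ 0.412 -0.183  0.046]]
red [[ 0.49  -0.079  0.04 ]]
blue [[0.372 0.304 0.05 ]]
blue [[0.33  0.105 0.05 ]]
blue [[0.3   0.181 0.05 ]]
loupe [[0.375 0.002 0.028]] pot [[ 0.512 -0.462  0.018]]
[ 301  124   91   89 3651] ((0.6475948095321655, -0.1108241006731987), (0.16930660605430603, 0.16026662290096283), 6.070099830627441)
[ 195  130   88   89 3520] ((0.645129919052124, 0.10931774228811264), (0.1697140336036682, 0.16050469875335693), 5.649096488952637)
[ 400  160   94   91 4232] ((0.5602617859840393, -0.3093664050102234), (0.16874541342258453, 0.1607658565044403), 5.892502784729004)
[  95  181   82   86 3756] ((0.5516815781593323, 0.31485265493392944), (0.16861668229103088, 0.15978236496448517), 0.4344780147075653)
```

View pics/crop.png

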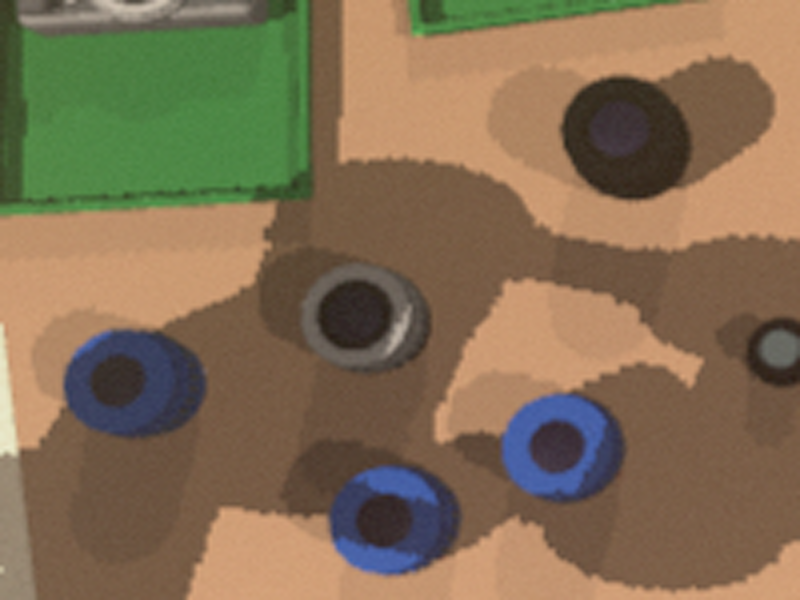

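The crop confirms it: the grey barrel with a silver ring at crop (357,317), full image (189,294), is lens_silver. The other three are clearly blue. I'll hover over it and refine its position with the wrist camera.

```bash
cat >> h.py <<'E'
L=dict(silver=ray("top",(189.2,294.5),.05)[0],black=ray("top",(255,244.7),.064)[0],white=ray("top",(391,278),.046)[0],red=ray("top",(334,241),.04)[0])
def look(k,tag):
    T=wpose(); im=ctrl.read_camera("wrist"); cv2.imwrite(f"pics/w_{k}{tag}.png",im)
    p=P("wrist"); c=np.linalg.inv(T)@np.r_[L[k][:2],H[k],1]
    u,v=p["cx"]+p["fx"]*c[0]/-c[2],p["cy"]+p["fy"]*c[1]/c[2]
    r=p["fx"]*D[k]/2/-c[2]
    g=cv2.GaussianBlur(cv2.cvtColor(im,cv2.COLOR_BGR2GRAY),(3,3),0)
    C=cv2.HoughCircles(g,cv2.HOUGH_GRADIENT,1,8,param1=80,param2=12,minRadius=int(r*.88),maxRadius=int(r*1.12))
    print(k,"expect",(u.round(1),v.round(1),r.round(1)))
    if C is None: return None
    C=C[0]; d=np.hypot(C[:,0]-u,C[:,1]-v); C=C[d<15]
    for q in C[:4]: print("  circ",q.round(1),ray("wrist",q[:2],H[k],T)[0].round(4))
    return ray("wrist",C[0,:2],H[k],T)[0] if len(C) else None
E
python3 - <<'E'
from h import *
p=L["silver"]; ctrl.goto([p[0],p[1],.2],R(0)); look("silver","a"); print(L,ctrl.current_t())
E
```

```text
silver expect (np.float64(319.9), np.float64(223.7), np.float64(29.4))
  circ [319.5 223.5  28. ] [0.3989 0.1988 0.05  ]
  circ [327.5 216.5  25.7] [0.3923 0.2061 0.05  ]
{'silver': array([0.39909359, 0.19922233, 0.05      ]), 'black': array([0.48552175, 0.07149786, 0.064     ]), 'white': array([ 0.41167159, -0.18285364,  0.046     ]), 'red': array([ 0.48997954, -0.07875962,  0.04      ])} 1.7917
```

View pics/w_silvera.png

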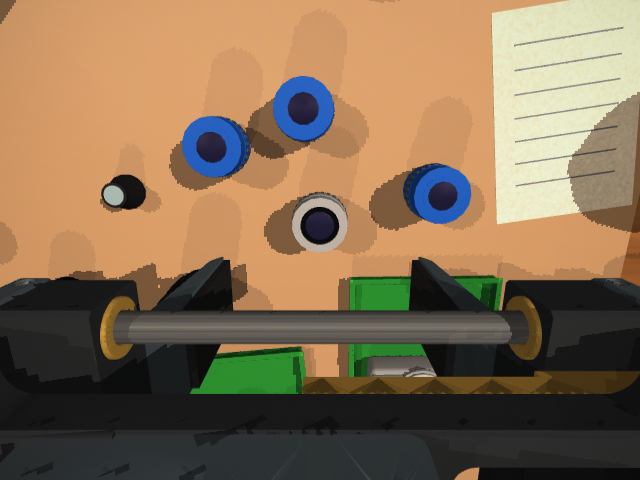

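The wrist view shows the silver-ringed lens at (319,223), within 1 mm of the estimate, with the blue ones clear of the fingers. I'll pick it and place it.

```bash
cat >> h.py <<'E'
TR=dict(silver=(.5517,.3149,.4),black=(.5603,-.3094,5.9),white=(.6476,-.1108,6.1),red=(.6451,.1093,5.6))
G=dict(black=.024,silver=.016,white=.014,red=.010)
def job(k,p):
    x,y,a=TR[k]; r=np.radians(a); t=np.array([x,y])-.034*np.array([np.cos(r),np.sin(r)]); g=G[k]
    ctrl.move_l([p[0],p[1],g+.03],vel=.2); ctrl.move_l([p[0],p[1],g],vel=.06)
    ctrl.command_gripper(0); print("width",ctrl.current_grip_width()*.091,"F",ctrl.current_grasp_force())
    z0=ctrl.current_tool_pos()[2]
    ctrl.move_l([p[0],p[1],z0+.02],vel=.05); ctrl.move_l([p[0],p[1],.17],vel=.2)
    ctrl.move_l([*t,.17],vel=.22,ori=R(a))
    ctrl.move_l([*t,z0+.025],vel=.15); ctrl.sleep(.3)
    print("width",ctrl.current_grip_width()*.091)
    hit=ctrl.move_l([*t,z0+.0015],vel=.02,contact_N=3)
    q=ctrl.current_tool_pos(); print("hit",hit,"dz",q[2]-z0,"t",ctrl.current_t(),"target",t)
    return q,z0
def release(k):
    q=ctrl.current_tool_pos(); ctrl.command_gripper((D[k]+.018)/.091)
    ctrl.move_l([q[0],q[1],q[2]+.03],vel=.08); ctrl.move_l([q[0],q[1],.2],vel=.25); ctrl.command_gripper(1)
E
python3 - <<'E'
from h import *
job("silver",[.399,.199])
E
```

```text
width 0.053282368280518036 F 30.000376403331757
width 0.053295735343119065
hit True dz 0.003988712564411388 t 8.55 target [0.51770083 0.31466264]
```

Contact came 4.0 mm above the pick height, which is the floor thickness. I'll release, check, and go to the black lens.

```bash
python3 - <<'E'
from h import *
release("silver"); p=L["black"]; ctrl.goto([p[0],p[1],.2],R(0)); look("black","a")
a=ctrl.read_camera("scene"); b=ctrl.read_camera("wrist")
cv2.imwrite("pics/c1.png",np.hstack([cv2.resize(a[100:280,280:520],(400,300)),cv2.resize(b,(400,300))])); print(ctrl.current_t())
E
```

```text
black expect (np.float64(319.7), np.float64(226.6), np.float64(32.9))
  circ [319.5 225.5  32.1] [0.4846 0.0713 0.064 ]
  circ [319.5 217.5  28.5] [0.4774 0.0713 0.064 ]
11.9417
```

View pics/c1.png

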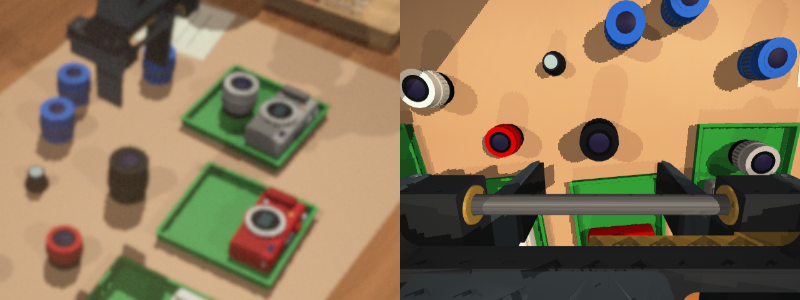

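The silver lens stands upright in its tray, at (240,92) in the left half. The black lens is at (600,139) in the right half, which agrees with the estimate. Black goes next; I'll release only if the contact height is right.

```bash
cat >> h.py <<'E'
def full(k,p,nxt=None):
    q,z0=job(k,p)
    if abs(q[2]-z0-.004)>.0015: print("CHECK"); return
    release(k)
    if nxt: ctrl.goto([*L[nxt][:2],.2],R(0)); return look(nxt,"a")
E
python3 - <<'E'
from h import *
full("black",[.4846,.0713],"white")
a=ctrl.read_camera("top"); cv2.imwrite("pics/c2.png",a); print(ctrl.current_t())
E
```

```text
width 0.057602189357382635 F 30.000491738319397
width 0.0574079617132557
hit True dz 0.003970015684892674 t 19.5417 target [ 0.5264801  -0.31289495]
white expect (np.float64(321.0), np.float64(222.2), np.float64(30.1))
  circ [317.5 221.5  30.1] [ 0.411  -0.1861  0.046 ]
22.5583
```

View pics/w_whitea.png

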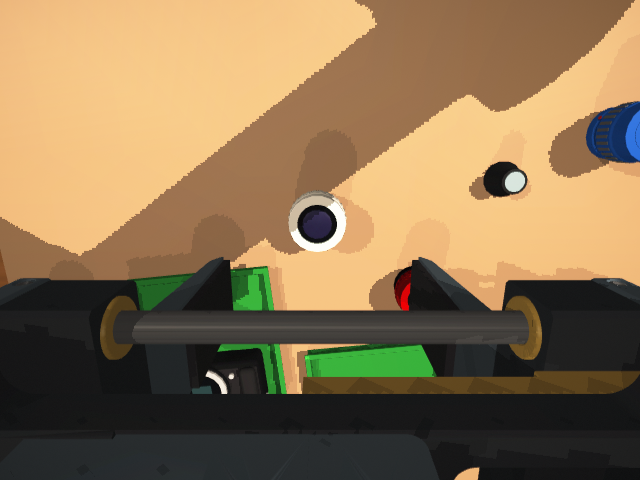

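The white lens is at (317,222), clear of the tray and the red lens. Next are white and then red.

```bash
python3 - <<'E'
from h import *
c=full("white",[.411,-.1855],"red"); print(c)
if c is not None and np.hypot(*(c-L["red"])[:2])<.006: full("red",c[:2])
ctrl.goto([.40,.0,.3],R(0))
a=ctrl.read_camera("top");b=ctrl.read_camera("scene"); cv2.imwrite("pics/c3.png",np.vstack([a[110:290,80:520],cv2.resize(b[110:410,180:500],(440,412))])); print(ctrl.current_t())
E
```

```text
width 0.05571004362896437 F 30.000616014003754
width 0.05539291313923992
hit True dz 0.003973661797270194 t 29.5667 target [ 0.61379251 -0.11441298]
red expect (np.float64(320.7), np.float64(221.3), np.float64(26.4))
  circ [319.5 221.5  25.1] [ 0.4902 -0.0799  0.04  ]
[ 0.49019813 -0.07987711  0.04      ]
width 0.04935762273358227 F 30.000347793102264
width 0.04950070038917637
hit True dz 0.003995740907148521 t 39.6417 target [0.61126227 0.10598218]
43.1
```

View pics/c3.png

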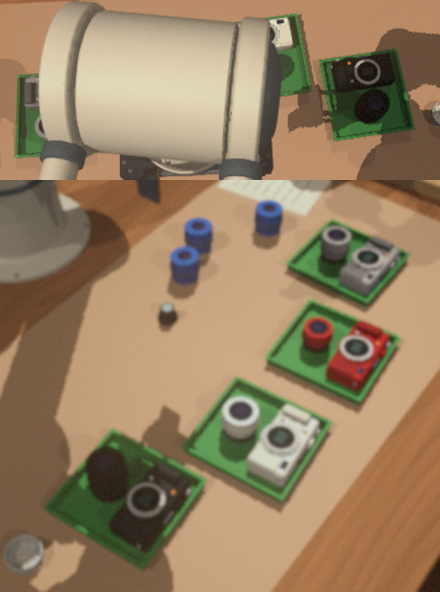

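The scene view shows all four lenses upright beside the camera of their own finish: silver (337,242), red (318,333), white (240,416) and black (107,473). The loupe and the screw pot are in place.

```bash
python3 - <<'E'
from bench import ctrl
print(ctrl.sign_off())
E
```

```text
the job is handed in; nothing more can be done
None
```

All four lenses were set down upright in the trays of their matching cameras, and the job was handed in at about 43 s; sign-off returned no verdict, and I checked that the trays, loupe and pot hadn't moved only by eye.

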